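# Load a tube strip into the thermal cycler and shut its lid

### The arm

A 6-joint arm with a two-finger parallel gripper is mounted at the origin on the work surface. World frame = base frame: x ahead of the robot, y to its left, z up, the work surface at z = 0. Lengths are in m, angles in rad, forces in N, time in s.
With the tool pointing down it reaches from about 0.35 to 0.925 m from the base axis. Payload 6.4 kg.
Tool frame: the origin (TCP) lies between the finger pads; the fingertips stand 11 mm ahead of it and the grasp point (between the pads) lies 8 mm behind it (env.tcp_to_tips is the distance from the TCP to the fingertips, in m); y points along the fingers, x is the direction in which the jaws open and shut, and the axes are right-handed (so a half turn about y gives the same grasp; the last joint's range is limited). The gripper opens to 94 mm and grips with 3 to 60 N. Pads are 16 mm wide; open, the fingers measure 119 mm over their backs; the gripper's body (75 mm by 177 mm) begins 78 mm behind the grasp point.
Start: joints at [-1.382, 0.245, 1.558, -0, 1.339, -0.174], TCP at [0.231, -0.608, 0.216] pointing down, gripper open.
Joint ranges: [-3.13, 3.13], [-1.02, 2.26], [0.13, 2.54], [-0.95, 4.09], [0.21, 2.88], [-2.74, 2.74]. Speed limits (rad/s): [2.57, 2.57, 3.14, 3.14, 3.14, 3.14].

### API

Orientations are given as a unit quaternion [x, y, z, w].
In Python, from workcell import env gives the robot as it stands.
- The arm moves only by the tool send_rows, never from a script. Its argument "steps" is a list of rows, each an object with "grip": the opening, from 0 (shut) to 1 (fully open); "delta_pos": the shift along the world's x, y, z in mm, a list of three; "rot": the turn, a rotation vector about the world's x, y, z in degrees, a list of three. In form: [{"grip": grip, "delta_pos": [tx, ty, tz], "rot": [wx, wy, wz]}, ...]. A call has exactly 8 rows; each row shifts and turns the commanded pose from where the row before left it; what a row does not reach is not made up. A row lasts 1/12 s, in which the tool goes at most 41.7 mm and 7.16 degrees, less where a joint would pass 70% of its speed; a pose out of reach is approached as far as the arm can. A call with a gripper value outside its range is refused whole. The fingers move at their own pace and stop on an object; "newtons" is the grip in N (left out, the last holds). Time passes only in rows, so rows that do not move let the fingers close, or fill a call up. It gives the time, the measured TCP pose, the force and the opening at its end, in the units of the state.
- env.read_state(): the state, without advancing time (a new reading comes with each control period).
- env.capture(name): name is "scene" or "top"; returns a dict with "frame" (384x512x3 uint8, red, green, blue), "K" (3x3 intrinsics, pixels), "R" (3x3) and "t" (3): a world point X has camera coordinates R X + t. Camera axes: x right, y down, z forward; pixel columns grow to the right and rows downward; lengths in m; the calibration is good to about 2 mm. A picture is of the moment at which its call begins. There is no depth.
- env.sign_off(): hands the job in, once; it reports no verdict.
The state is a dict: "clock": time; "q": joint angles; "joint_velocities": joint speeds; "tau": joint torques, N m; "tcp_pos": TCP position; "tool_rot": TCP orientation; "force": force on the tool from outside, world axes, zero at the start; "torque": the same for the moment, N m; "gripper_width": opening from 0.0 (shut) to 1.0 (fully open).
Only numpy, scipy, OpenCV 4.12 (cv2) and the standard library are available. Lean on these libraries where they do the work, as an engineer would, in place of code of your own. Each camera call takes 0.05 s, during which the arm holds its last target. There are 200 camera calls.

### The job

Take the strip of eight small capped tubes out of the bench rack and lower it into the thermal cycler's block, into the empty outermost column on the side opposite the strip already loaded there, so that every tube is fully home in its own well. Let go of it, then ease the lid all the way shut, without slamming it. Leave the other strip, the bottle, the jar and the vials undisturbed.

Things in the scene. Friction and masses are not known exactly. Their poses are not given: they have to be found in the camera images.
- strip: strip to load, 12 g: eight white capped tubes in a row, 9 mm pitch. Rims and caps form a straight-sided band 74 mm long (own x), 8.6 wide (y), 10 tall; below it eight tapered tubes 14 mm long, 6 mm thick at the band, 3 at the tip. Origin: middle of the band's underside, which rests on the rack's or block's top when home, so only the band stands proud. z up; ends alike, either way round
- rack: grey 96-place bench rack, fixed, 86 mm (own x) x 126 mm (own y), top surface 30 mm above the bench; 12 columns of 8 wells at 9 mm pitch, columns along own x. The strip stands in one of the two middle columns; the other wells are empty. Origin: centre of the underside
- cycler: white thermal cycler, fixed, 285 mm deep (own x), 205 wide (y). Control panel at own -x, lid hinge at +x. Metal block's top is 110 mm above the bench, level with the grey deck round it; body no higher than that apart from the lid and hinge. Block centre: own x +10 mm, y 0; 12 columns of 8 wells, 9 mm pitch, 17 deep, 7 wide, columns along own x. Origin: centre of the underside
- free_column: a mere reference frame for the empty outermost column to be filled (own y +49.5 or -49.5 mm in the cycler's frame): origin in the middle of its eight wells on the block's top surface, x along the column towards the hinge, z up. When the strip is home its origin lies here
- loaded_strip: the identical strip already home in the outermost column at the block's other side, 99 mm away; same origin and axes as the strip. To be left alone
- lid (a joint): lid angle, rad: 0 shut; 1.0 to 1.1 at the start, leaning forward over the block; stop at 1.12. Turns about the cycler's own y through lid_hinge. Stiff hinge: the lid stays where it is left; 3 to 5 N square to its face near the front edge moves it. Shut, its heated plate clears the caps of strips that are home by 0.5 mm
- lid_hinge (a point): middle of the lid's hinge line, on the cycler: 80 mm behind the block's centre (own x +90 mm), 10.5 mm above the block's top
- lid_push (a point): place to push the lid: middle of its outer (upper) face, 20 mm from the front edge; z is that face's outward normal, x points along the face towards the hinge. With the lid shut it lies 145 mm in front of and 42 mm above the hinge line. The lid is 42 mm thick, 190 wide, reaches 165 mm from the hinge line; its flat underside passes through the hinge line and, open, overhangs the block
- amber_bottle: bystander: amber glass bottle with blue cap, 88 mm across, 190 mm tall; origin under its centre
- jar: bystander: white plastic jar with red lid, 68 mm across, 105 mm tall; origin under its centre
- vial_a: bystander: clear plastic vial with red cap, 29 mm across, 58 mm tall; origin under its centre
- vial_b: bystander: clear plastic vial with white cap, 29 mm across, 58 mm tall; origin under its centre
Not all that is in view belongs to the job. There is more than one size of the rack; the one meant has the size given above.

How it is judged:
By the outcome, as a careful person would: the job done as asked, in the order asked, and still so for the second after the job is handed in, with the robot touching nothing.
It also fails if it takes over 64 s, if anything falls off the work surface, if the arm or the gripper's body presses on something with over 40 N, if the wrist force passes 120 N, or if a joint passes its speed limit or range.

## Working session

There is one attempt and no reset: what is moved stays moved. The work goes in short steps, Python scripts to look and compute and a tool call to move; the robot and the scene stay as the last step left them, time stands still between calls to the robot, and variables do not carry over. Pictures are saved under pics/ and viewed, about 8 in all and at most 12, crops included, and the job is handed in when it is done.

Besides the shell and the picture viewer there is one more tool, called after "Call:" by a JSON object that holds its "method" and its "body". send_rows: Moves the arm, as the interface text tells. Its arguments: {"type":"object","properties":{"steps":{"type":"array"},"newtons":{"type":"number"}},"required":["steps"]}

```bash
ls; mkdir -p pics; python3 - <<'E'
from workcell import env
import cv2,numpy as np
for n in("scene","top"):
    c=env.capture(n); cv2.imwrite(f"pics/{n}0.png",c["frame"][:,:,::-1]); np.savez(f"pics/{n}0.npz",**c)
    print(n,c["K"].tolist(),np.round(c["R"],4).tolist(),c["t"], -c["R"].T@c["t"])
print(env.read_state(), env.tcp_to_tips)
a=cv2.imread("pics/scene0.png");b=cv2.imread("pics/top0.png")
cv2.imwrite("pics/both0.png",cv2.resize(a,(800,600)))
cv2.imwrite("pics/top0b.png",cv2.resize(b,(800,600)))
E
```

```text
pics
scene [[406.0962225003825, 0.0, 256.7403938289683], [0.0, 406.0962225003825, 191.62347197579044], [0.0, 0.0, 1.0]] [[0.1409, 0.9899, -0.0174], [0.6528, -0.1062, -0.7501], [-0.7443, 0.0943, -0.6611]] [-0.00810494 -0.25222352  1.40941476] [ 1.21483748 -0.15171995  0.74248454]
top [[470.82194525865566, 0.0, 259.7751564826463], [0.0, 470.82194525865566, 194.4435261118272], [0.0, 0.0, 1.0]] [[0.0252, -0.9996, -0.0105], [-0.9946, -0.024, -0.1006], [0.1003, 0.013, -0.9949]] [-0.04899765  0.5043962   1.28159581] [ 0.37438202 -0.05350917  1.32524676]
{'clock': 0.1, 'q': array([-1.38214203e+00,  2.45741136e-01,  1.55886582e+00,  1.16124412e-05,
        1.33869401e+00, -1.74102811e-01]), 'joint_velocities': array([ 0.00091778, -0.00121335, -0.00227867,  0.00046728, -0.00143325,
       -0.00081297]), 'tau': array([-5.78102590e-04, -4.16915953e+01, -3.15525627e+01,  6.86196517e-02,
        3.10032698e-02, -5.16250236e-05]), 'tcp_pos': array([ 0.23056394, -0.60718671,  0.21547165]), 'tool_rot': array([-0.58156327,  0.40203314, -0.4011784 ,  0.58241687]), 'force': array([-0.42643327,  0.35106496, -0.35308651]), 'torque': array([ 0.02658545,  0.05522612, -0.06320577]), 'gripper_width': 0.9998131800659503} 0.011
```

View pics/both0.png

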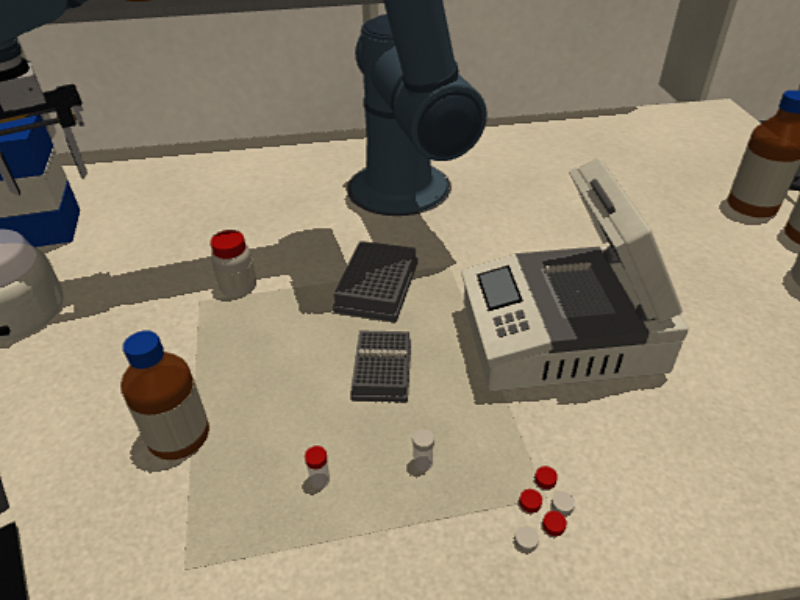

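View pics/top0b.png

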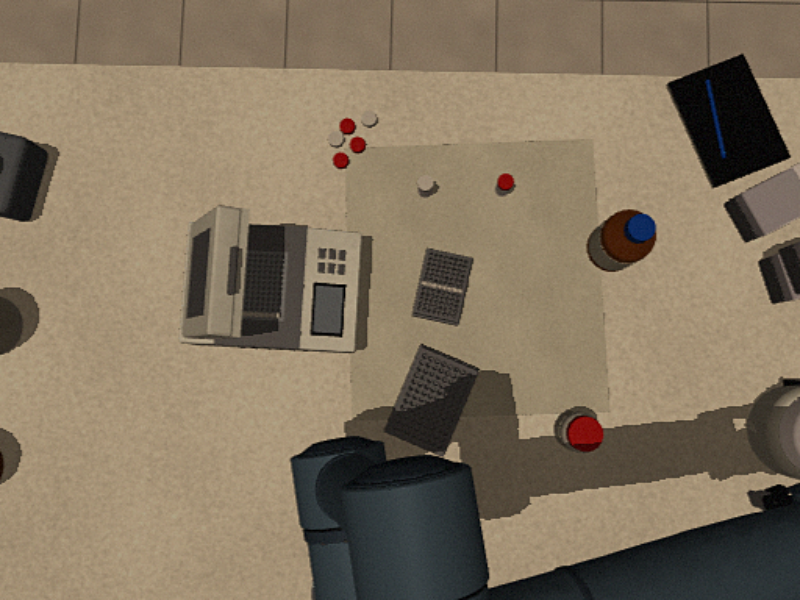

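```bash
cat > h.py <<'E'
import numpy as np,cv2
from workcell import env
def load(n): return dict(np.load(f"pics/{n}.npz"))
def snap(cam,name):
    c=env.capture(cam); np.savez(f"pics/{name}.npz",**c); return c
def crop(c,x0,y0,x1,y1,s,fn,step=10):
    im=cv2.resize(np.ascontiguousarray(c["frame"][y0:y1,x0:x1,::-1]),None,fx=s,fy=s,interpolation=cv2.INTER_CUBIC)
    for x in range(-(-x0//step)*step,x1,step):
        cv2.line(im,(int((x-x0+.5)*s),0),(int((x-x0+.5)*s),5),(0,255,255),1); cv2.putText(im,str(x),(int((x-x0)*s)-8,16),0,.35,(0,0,255),1)
    for y in range(-(-y0//step)*step,y1,step):
        cv2.line(im,(0,int((y-y0+.5)*s)),(5,int((y-y0+.5)*s)),(0,255,255),1); cv2.putText(im,str(y),(7,int((y-y0+.5)*s)+4),0,.35,(0,0,255),1)
    cv2.imwrite(fn,im)
def ray(c,u,v,z):
    C=-c["R"].T@c["t"]; d=c["R"].T@np.linalg.solve(c["K"],[u,v,1.]); return C+d*(z-C[2])/d[2]
def proj(c,X):
    p=c["K"]@(c["R"]@np.asarray(X,float)+c["t"]); return p[:2]/p[2]
E
python3 - <<'E'
from h import *
crop(load("top0"),112,125,308,232,4,"pics/c1.png"); crop(load("scene0"),220,96,442,262,3.6,"pics/c2.png")
E
```

```text
(no output)
```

View pics/c1.png

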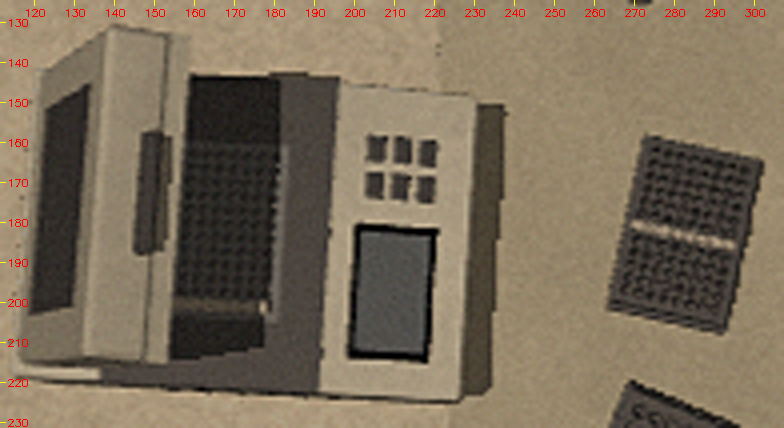

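View pics/c2.png

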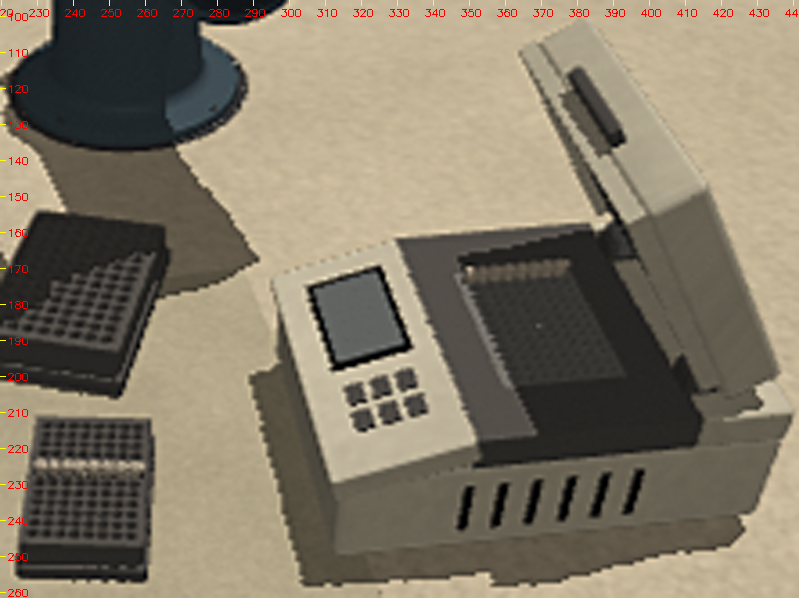

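Two racks are in view. The small one, at top (285,182) and scene (243,232) in native pixels, holds the white strip. The larger one, at top (277,254), is empty. The small one should measure 86x126 mm, which I'll check. In the cycler, the loaded strip is on the robot's side of the block, so the free column is on the world +x side.

```bash
cat > fit.py <<'E'
from h import *
from scipy.optimize import minimize
def render(c,p,z,strip_y,roi,rows,cols,S=4):
    x0,y0,x1,y1=roi
    u=x0-.5+(np.arange((x1-x0)*S)+.5)/S; v=y0-.5+(np.arange((y1-y0)*S)+.5)/S
    U,V=np.meshgrid(u,v); d=(c["R"].T@np.linalg.inv(c["K"])@np.stack([U.ravel(),V.ravel(),np.ones(U.size)])).T
    C=-c["R"].T@c["t"]; cs,sn=np.cos(p[2]),np.sin(p[2])
    def own(zz):
        P=C+d*((zz-C[2])/d[:,2])[:,None]; dx,dy=P[:,0]-p[0],P[:,1]-p[1]
        return cs*dx+sn*dy,-sn*dx+cs*dy
    X,Y=own(z)
    gx=np.clip(np.round(X/.009-.5)+.5,-rows,rows)*.009; gy=np.clip(np.round(Y/.009-.5)+.5,-cols,cols)*.009
    well=np.hypot(X-gx,Y-gy)<.0035
    st=np.zeros_like(well)
    for zz in np.linspace(z+.001,z+.010,6):
        a,b=own(zz); st|=(abs(a)<.037)&(abs(b-strip_y)<.0043)
    well&=~st
    f=lambda m:cv2.GaussianBlur(cv2.resize(m.astype(np.float32).reshape(U.shape),None,fx=1/S,fy=1/S,interpolation=cv2.INTER_AREA),(0,0),.5)
    return f(well),f(st),f((abs(X)<.043)&(abs(Y)<.063)&~st),X.reshape(U.shape)[S//2::S,S//2::S],Y.reshape(U.shape)[S//2::S,S//2::S]
def fit(c,p0,z,sy,roi,mask=None,inside=False,verbose=True):
    g=cv2.cvtColor(c["frame"],cv2.COLOR_RGB2GRAY).astype(float)[roi[1]:roi[3],roi[0]:roi[2]]
    def cost(q):
        p=np.array(p0)+np.array(q)*[.001,.001,.01]
        w,s,i,X,Y=render(c,p,z,sy,roi,3.5,5.5)
        m=np.ones_like(g,bool) if inside else (abs(X)<.040)&(abs(Y)<.0545)
        if mask is not None: m&=mask
        A=np.stack([np.ones(m.sum()),w[m],s[m]]+([i[m]] if inside else [X[m],Y[m]]),1); b=g[m]
        r=b-A@np.linalg.lstsq(A,b,rcond=None)[0]
        return r.var()/b.var()
    best=min((minimize(cost,[a,b,0],method="Nelder-Mead",options=dict(initial_simplex=np.array([[a,b,0],[a+2,b,0],[a,b+2,0],[a,b,2]]),maxiter=120)) for a in(-3,0,3) for b in(-3,0,3)),key=lambda r:r.fun)
    return np.array(p0)+best.x*[.001,.001,.01],best.fun
E
cat > m1.py <<'E'
from fit import *
t,s=load("top0"),load("scene0")
T=lambda x,y:(x/4+111.5,y/4+124.5); Sc=lambda x,y:(x/3.6+219.5,y/3.6+95.5)
k=[ray(t,*T(*q),.03) for q in((648,135),(763,159),(725,332),(609,309))]
print("rack corners",np.round(k,4)[:,:2].tolist(),[np.linalg.norm(k[i]-k[i-1]) for i in range(4)])
e=[ray(t,*T(*q),.04) for q in((630,223),(737,246))]; print("strip ends",np.round(e,4).tolist())
l=[ray(s,*Sc(*q),.12) for q in((463,266),(570,263))]; print("loaded",np.round(l,4).tolist())
rc=np.mean(k,0); ex=e[0]-e[1]; yaw=np.arctan2(ex[1],ex[0])
a=np.mean(e,0)-rc; sy=-np.sin(yaw)*a[0]+np.cos(yaw)*a[1]; print("strip own y in rack",sy,yaw)
for n,c,roi in(("top",t,(260,153,308,213)),("scene",s,(222,209,266,250))):
    for y in(.0045,-.0045): print("rack",n,y,*fit(c,[rc[0],rc[1],yaw],.03,y,roi,inside=True))
ex=l[1]-l[0]; yaw=np.arctan2(ex[1],ex[0]); m=np.mean(l,0)
p0=[m[0]+.0495*np.sin(yaw),m[1]-.0495*np.cos(yaw),yaw]; print("p0",p0)
print("block scene",*fit(s,p0,.11,.0495,(340,160,400,205)))
U=np.meshgrid(np.arange(150,190),np.arange(150,215))[0]
print("block top",*fit(t,p0,.11,.0495,(150,150,190,215),mask=U>158))
E
time python3 m1.py
```

```text
rack corners [[0.6072, -0.0723], [0.5922, -0.1526], [0.471, -0.1284], [0.485, -0.0481]] [np.float64(0.12461347572370404), np.float64(0.0816717239861815), np.float64(0.12355640353793783), np.float64(0.08147258640928826)]
strip ends [[0.5438, -0.0611, 0.04], [0.5296, -0.1349, 0.04]]
loaded [[0.4683, 0.1704, 0.12], [0.4769, 0.243, 0.12]]
strip own y in rack 0.00250355665659856 1.3811409391889469
rack top 0.0045 [ 0.53866029 -0.09991185  1.37609484] 0.11152288188522415
rack top -0.0045 [ 0.53756667 -0.09972413  1.37574289] 0.13985832464762873
rack scene 0.0045 [ 0.54439049 -0.09855946  1.38842384] 0.20388944997515474
rack scene -0.0045 [ 0.5456122  -0.09865589  1.38567178] 0.2357848345562156
p0 [np.float64(0.5217734728225614), np.float64(0.20085438384378315), np.float64(1.4523878176909577)]
block scene [0.51978203 0.21415158 1.63567609] 0.34647431409595003
block top [0.52360127 0.2054645  1.54601241] 0.45015950776257757
real	1m49.914s
user	1m6.461s
sys	0m42.839s
```

```bash
cat > m2.py <<'E'
from fit import *
t,s=load("top0"),load("scene0")
T=lambda x,y:(x/4+111.5,y/4+124.5); Sc=lambda x,y:(x/3.6+219.5,y/3.6+95.5)
def yawof(c,f,a,b,z):
    A,B=ray(c,*f(*a),z),ray(c,*f(*b),z); d=B-A; print(np.round(A[:2],4),np.round(B[:2],4),np.arctan2(d[1],d[0]))
print("top deck low edge");yawof(t,T,(318,393),(100,380),.11)
print("top panel/deck line (-90)");yawof(t,T,(318,392),(340,78),.11)
print("top body front bottom edge");yawof(t,T,(460,402),(475,96),.08)
print("scene bottom right edge z0");yawof(s,Sc,(338,555),(748,514),0)
print("scene panel/deck line");yawof(s,Sc,(397,238),(477,465),.11)
print("scene robot-side deck edge");yawof(s,Sc,(397,238),(600,224),.11)
gs=lambda c,roi:cv2.cvtColor(c["frame"],cv2.COLOR_RGB2GRAY).astype(float)[roi[1]:roi[3],roi[0]:roi[2]]
def grid(c,p0,z,sy,roi,yaws,mask=None,R=8,lim=(.040,.0545)):
    g=gs(c,roi); out=[]
    for yw in yaws:
        def cost(q):
            w,st,i,X,Y=render(c,[p0[0]+q[0],p0[1]+q[1],yw],z,sy,roi,3.5,5.5,S=3)
            m=(abs(X)<lim[0])&(abs(Y)<lim[1])
            if mask is not None:m&=mask
            A=np.stack([np.ones(m.sum()),w[m],st[m],X[m],Y[m]],1);b=g[m];r=b-A@np.linalg.lstsq(A,b,rcond=None)[0]
            return r.var()/b.var()
        L=[(cost((a/1000,b/1000)),a,b) for a in range(-R,R+1,2) for b in range(-R,R+1,2)]
        _,a,b=min(L); L=[(cost((x/1000,y/1000)),round(p0[0]+x/1000,4),round(p0[1]+y/1000,4)) for x in np.arange(a-1.5,a+1.6,.5) for y in np.arange(b-1.5,b+1.6,.5)]
        out.append((*min(L),round(yw,3)))
    for o in sorted(out)[:3]: print("  ",o)
print("rack top");grid(t,[.5387,-.0999],.03,.0045,(260,153,308,213),[1.36,1.37,1.38,1.39],R=4)
print("rack scene");grid(s,[.542,-.0985],.03,.0045,(222,209,266,250),[1.36,1.37,1.38,1.39],R=4)
ys=np.arange(1.46,1.62,.02)
print("block scene");grid(s,[.521,.206],.11,.0495,(340,160,400,205),ys)
print("block top");U=np.meshgrid(np.arange(150,190),np.arange(150,215))[0]
grid(t,[.521,.206],.11,.0495,(150,150,190,215),ys,mask=U>158)
E
time python3 m2.py
```

```text
top deck low edge
[0.4192 0.1381] [0.4241 0.2796] 1.5362064166286877
top panel/deck line (-90)
[0.4198 0.1381] [0.626  0.1319] -0.030271424271156852
top body front bottom edge
[0.4167 0.0486] [0.622  0.0452] -0.016795869647991627
scene bottom right edge z0
[0.6067 0.0576] [0.6145 0.3381] 1.5427597558512514
scene panel/deck line
[0.4178 0.1394] [0.6417 0.1251] -0.0635603203052449
scene robot-side deck edge
[0.4178 0.1394] [0.4255 0.2867] 1.5188039855497688
rack top
   (np.float64(0.31294567007635793), np.float64(0.5417), np.float64(-0.0994), 1.38)
   (np.float64(0.3173041545446357), np.float64(0.5417), np.float64(-0.0994), 1.37)
   (np.float64(0.3241558980605504), np.float64(0.5417), np.float64(-0.0994), 1.39)
rack scene
   (np.float64(0.32083934405944065), np.float64(0.54), np.float64(-0.0995), 1.38)
   (np.float64(0.3221952452701287), np.float64(0.54), np.float64(-0.0995), 1.37)
   (np.float64(0.33648664968409514), np.float64(0.54), np.float64(-0.1), 1.39)
block scene
   (np.float64(0.3504111795132121), np.float64(0.52), np.float64(0.2125), np.float64(1.6))
   (np.float64(0.35276776548300864), np.float64(0.5195), np.float64(0.213), np.float64(1.62))
   (np.float64(0.3585666882347245), np.float64(0.52), np.float64(0.2115), np.float64(1.58))
block top
   (np.float64(0.41452347825962527), np.float64(0.524), np.float64(0.215), np.float64(1.5))
   (np.float64(0.45075045712534545), np.float64(0.5235), np.float64(0.2055), np.float64(1.54))
   (np.float64(0.4605740058640333), np.float64(0.5235), np.float64(0.2055), np.float64(1.56))
real	0m25.005s
user	0m18.351s
sys	0m6.995s
```

```bash
python3 - <<'E'
from h import *
p=[.5225,.2055,1.54]; R=np.array([[np.cos(p[2]),-np.sin(p[2])],[np.sin(p[2]),np.cos(p[2])]])
W=lambda a,b,z:np.r_[R@[a,b]+p[:2],z]
ims=[]
for n,(x0,y0,x1,y1),s in(("scene0",(342,160,402,206),6.6),("top0",(148,155,188,209),5.6)):
    c=load(n); crop(c,x0,y0,x1,y1,s,"pics/x.png",5); a=cv2.imread("pics/x.png"); a=np.clip(a*1.6,0,255).astype(np.uint8);b=a.copy()
    q=lambda P:tuple(int(v) for v in np.round((proj(c,P)-[x0-.5,y0-.5])*s))
    for i in range(8):
        for j in range(12): cv2.circle(b,q(W((i-3.5)*.009,(j-5.5)*.009,.11)),1,(0,255,0),-1)
    for sg in(-1,1):
        for zz in(.11,.12): cv2.polylines(b,[np.array([q(W(u,sg*.0495+v,zz)) for u,v in((-.037,-.0043),(.037,-.0043),(.037,.0043),(-.037,.0043))])],True,(0,0,255),1)
    ims.append(np.hstack([a,b])); 
h=[np.pad(i,((0,0),(0,800-i.shape[1]),(0,0))) if i.shape[1]<800 else i[:,:800] for i in ims]
o=np.vstack(h)[:600]; cv2.imwrite("pics/ov.png",o)
E
```

```text
(no output)
```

View pics/ov.png

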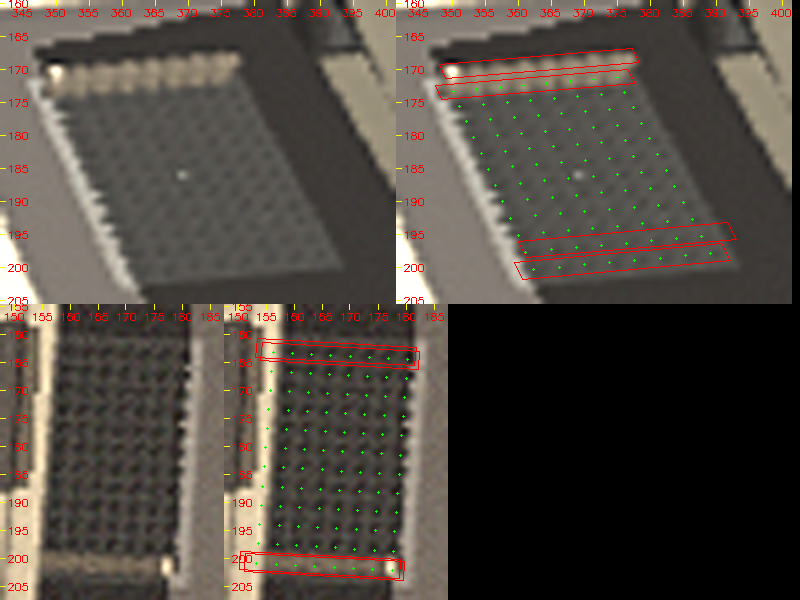

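```bash
sed -n '/^gs=/,/^    for o/p' m2.py > g.py; python3 - <<'E'
from fit import *
exec(open("g.py").read())
t,s=load("top0"),load("scene0")
ys=np.arange(1.52,1.59,.01)
print("block scene");grid(s,[.522,.2085],.11,.0495,(340,160,400,208),ys,R=4)
U=np.meshgrid(np.arange(150,190),np.arange(150,215))[0]
print("block top");grid(t,[.522,.2085],.11,.0495,(150,150,190,215),ys,mask=(U>159)&(U<181),R=4)
from scipy.spatial.transform import Rotation as Ro
M=Ro.from_quat(env.read_state()["tool_rot"]).as_matrix(); print(np.round(M,3))
# desired: z tool = down & tilted 28deg (body leans -strip x), x tool = jaw axis = strip y
for yaw in(1.38,1.54):
  th=np.radians(28); ex=np.array([np.cos(yaw),np.sin(yaw),0])
  for sg in(1,-1):
    xt=sg*np.array([-np.sin(yaw),np.cos(yaw),0])
    # approach axis: tool is x jaws, y along fingers -> which way is down?
    print(yaw,sg,xt)
E
```

```text
block scene
   (np.float64(0.350789980462194), np.float64(0.5205), np.float64(0.212), np.float64(1.59))
   (np.float64(0.3585666882347245), np.float64(0.52), np.float64(0.2115), np.float64(1.58))
   (np.float64(0.36805319922227436), np.float64(0.5195), np.float64(0.2115), np.float64(1.57))
block top
   (np.float64(0.4669468048043201), np.float64(0.5235), np.float64(0.2055), np.float64(1.54))
   (np.float64(0.46722413897726783), np.float64(0.5235), np.float64(0.206), np.float64(1.53))
   (np.float64(0.467562616999384), np.float64(0.5235), np.float64(0.2055), np.float64(1.55))
[[ 0.355 -0.     0.935]
 [-0.935  0.002  0.355]
 [-0.002 -1.     0.   ]]
1.38 1 [-0.98185353  0.18964083  0.        ]
1.38 -1 [ 0.98185353 -0.18964083 -0.        ]
1.54 1 [-0.99952583  0.03079146  0.        ]
1.54 -1 [ 0.99952583 -0.03079146 -0.        ]
```

Call:
{"method": "send_rows", "body": {"steps": [{"grip": 1,"delta_pos": [19,31.5,6],"rot": [0,0,6.5]},{"grip": 1,"delta_pos": [19,31.5,6],"rot": [0,0,6.5]},{"grip": 1,"delta_pos": [19,31.5,6],"rot": [0,0,6.5]},{"grip": 1,"delta_pos": [19,31.5,6],"rot": [0,0,6.5]},{"grip": 1,"delta_pos": [19,31.5,6],"rot": [0,0,6.5]},{"grip": 1,"delta_pos": [19,31.5,6],"rot": [0,0,6.5]},{"grip": 1,"delta_pos": [19,31.5,6],"rot": [0,0,6.5]},{"grip": 1,"delta_pos": [19,31.5,6],"rot": [0,0,6.5]}], "newtons": 20}}

```text
clock: 0.77
tcp_pos: [0.3831, -0.3538, 0.2643]
tool_rot: [-0.699, 0.104, -0.104, 0.7]
force: [1.0, -0.6, 0.4]
gripper_width: 1.001
```

Call:
{"method": "send_rows", "body": {"steps": [{"grip": 0.6,"delta_pos": [19,31.5,-9],"rot": [0,0,6.3]},{"grip": 0.6,"delta_pos": [19,31.5,-9],"rot": [3.5,-0.67,0]},{"grip": 0.6,"delta_pos": [19,31.5,-9],"rot": [3.5,-0.67,0]},{"grip": 0.6,"delta_pos": [19,31.5,-9],"rot": [3.5,-0.67,0]},{"grip": 0.6,"delta_pos": [19,31.5,-9],"rot": [3.5,-0.67,0]},{"grip": 0.6,"delta_pos": [19,31.5,-9],"rot": [3.5,-0.67,0]},{"grip": 0.6,"delta_pos": [19,31.5,-9],"rot": [3.5,-0.67,0]},{"grip": 0.6,"delta_pos": [19,31.5,-9],"rot": [3.5,-0.67,0]}]}}

```text
clock: 1.43
tcp_pos: [0.5354, -0.102, 0.192]
tool_rot: [-0.534, 0.051, -0.08, 0.84]
force: [1.0, -1.1, -0.1]
gripper_width: 0.605
```

```bash
cat >> h.py <<'E'
from scipy.spatial.transform import Rotation as Ro
def st():
    s=env.read_state(); M=Ro.from_quat(s["tool_rot"]).as_matrix()
    x=M[:,0]; tilt=np.degrees(np.arccos(-M[2,1]))
    print("t%.2f"%s["clock"],"tcp",np.round(s["tcp_pos"]*1000,1),"jaw",np.round(x,4),"jawyaw+90 %.4f"%(np.arctan2(x[1],x[0])+np.pi/2),"tilt %.2f"%tilt,"F",np.round(s["force"],1),"w %.4f"%(s["gripper_width"]*94),"q",np.round(s["q"],2)); return s,M
E
python3 -c "from h import *; st()"
```

```text
t1.43 tcp [ 535.4 -102.   192. ] jaw [ 9.819e-01 -1.893e-01 -9.000e-04] jawyaw+90 1.3804 tilt 25.11 F [ 1.  -1.1 -0.1] w 56.8238 q [-0.6   0.08  1.84  0.4   1.42 -0.51]
```

Call:
{"method": "send_rows", "body": {"steps": [{"grip": 0.35,"delta_pos": [0,-0.5,-25],"rot": [0,0,0]},{"grip": 0.35,"delta_pos": [0,0,-25],"rot": [0,0,0]},{"grip": 0.35,"delta_pos": [0,0,-25],"rot": [0,0,0]},{"grip": 0.35,"delta_pos": [0,0,-25],"rot": [0,0,0]},{"grip": 0.35,"delta_pos": [0,0,-20],"rot": [0,0,0]},{"grip": 0.35,"delta_pos": [0,0,0],"rot": [0,0,0]},{"grip": 0.35,"delta_pos": [0,0,0],"rot": [0,0,0]},{"grip": 0.35,"delta_pos": [0,0,0],"rot": [0,0,0]}]}}

```text
clock: 2.1
tcp_pos: [0.5353, -0.1046, 0.0736]
tool_rot: [-0.535, 0.051, -0.08, 0.839]
force: [0.9, -0.7, 0.2]
gripper_width: 0.347
```

```bash
python3 - <<'E'
from h import *
st()
a=snap("scene","scene1");b=snap("top","top1")
crop(a,200,150,290,262,5,"pics/a.png");crop(b,240,140,312,220,4.8,"pics/b.png")
a=cv2.imread("pics/a.png");b=cv2.imread("pics/b.png");h=max(len(a),len(b))
cv2.imwrite("pics/g1.png",np.hstack([cv2.copyMakeBorder(i,0,h-len(i),0,0,0) for i in(a,b)]))
print(a.shape,b.shape)
E
```

```text
t2.10 tcp [ 535.3 -104.6   73.6] jaw [ 9.819e-01 -1.893e-01  9.000e-04] jawyaw+90 1.3803 tilt 24.92 F [ 0.9 -0.7  0.2] w 32.6002 q [-0.6   0.25  1.89  0.43  1.21 -0.6 ]
(560, 450, 3) (384, 346, 3)
```

View pics/g1.png

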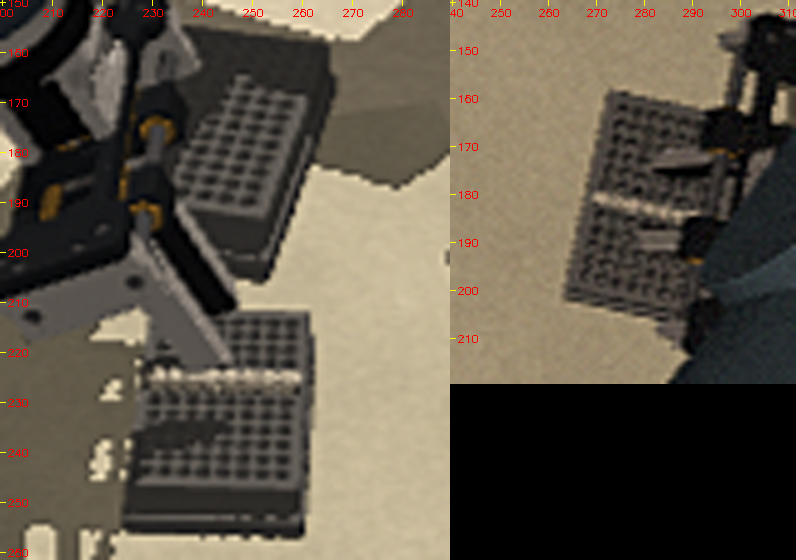

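Call:
{"method": "send_rows", "body": {"steps": [{"grip": 0.35,"delta_pos": [0,1,-8],"rot": [0,0,0]},{"grip": 0.35,"delta_pos": [0,1,-8],"rot": [0,0,0]},{"grip": 0.35,"delta_pos": [0,0,-7],"rot": [0,0,0]},{"grip": 0.35,"delta_pos": [0,0,0],"rot": [0,0,0]},{"grip": 0.35,"delta_pos": [0,0,0],"rot": [0,0,0]},{"grip": 0.35,"delta_pos": [0,0,0],"rot": [0,0,0]},{"grip": 0.35,"delta_pos": [0,0,0],"rot": [0,0,0]},{"grip": 0.35,"delta_pos": [0,0,0],"rot": [0,0,0]}]}}

```text
clock: 2.87
tcp_pos: [0.5349, -0.1023, 0.0497]
tool_rot: [-0.535, 0.051, -0.08, 0.839]
force: [0.1, 0.1, -0.3]
gripper_width: 0.349
```

```bash
python3 -c "from h import *; st()"
```

```text
t2.87 tcp [ 534.9 -102.3   49.7] jaw [ 0.9819 -0.1892  0.    ] jawyaw+90 1.3804 tilt 24.93 F [ 0.1  0.1 -0.3] w 32.7922 q [-0.6   0.29  1.9   0.43  1.17 -0.62]
```

Call:
{"method": "send_rows", "body": {"steps": [{"grip": 0.35,"delta_pos": [0.8,0,-2.5],"rot": [0,0,0]},{"grip": 0.35,"delta_pos": [0,0,-2.0],"rot": [0,0,0]},{"grip": 0.2,"delta_pos": [0,0,0],"rot": [0,0,0]},{"grip": 0.12,"delta_pos": [0,0,0],"rot": [0,0,0]},{"grip": 0.05,"delta_pos": [0,0,0],"rot": [0,0,0]},{"grip": 0.05,"delta_pos": [0,0,0],"rot": [0,0,0]},{"grip": 0.05,"delta_pos": [0,0,0],"rot": [0,0,0]},{"grip": 0.05,"delta_pos": [0,0,0],"rot": [0,0,0]}], "newtons": 10}}

```text
clock: 3.53
tcp_pos: [0.5355, -0.1022, 0.045]
tool_rot: [-0.535, 0.051, -0.08, 0.839]
force: [-0.1, -1.0, -0.3]
gripper_width: 0.09
```

```bash
python3 -c "from h import *; st()"
```

```text
t3.53 tcp [ 535.5 -102.2   45. ] jaw [ 9.819e-01 -1.892e-01 -5.000e-04] jawyaw+90 1.3805 tilt 24.94 F [-0.1 -1.  -0.3] w 8.4305 q [-0.6   0.3   1.9   0.43  1.17 -0.62]
```

Call:
{"method": "send_rows", "body": {"steps": [{"grip": 0.05,"delta_pos": [0,0,0],"rot": [0,0,0]},{"grip": 0.05,"delta_pos": [0,0,3],"rot": [0,0,0]},{"grip": 0.05,"delta_pos": [0,0,7],"rot": [0,0,0]},{"grip": 0.05,"delta_pos": [0,0,20],"rot": [0,0,0]},{"grip": 0.05,"delta_pos": [0,0,25],"rot": [0,0,0]},{"grip": 0.05,"delta_pos": [0,0,25],"rot": [0,0,0]},{"grip": 0.05,"delta_pos": [0,0,25],"rot": [0,0,0]},{"grip": 0.05,"delta_pos": [0,0,25],"rot": [0,0,0]}], "newtons": 20}}

```text
clock: 4.2
tcp_pos: [0.5354, -0.1021, 0.1768]
tool_rot: [-0.535, 0.051, -0.08, 0.839]
force: [0.1, 0.1, 0.2]
gripper_width: 0.088
```

Call:
{"method": "send_rows", "body": {"steps": [{"grip": 0.05,"delta_pos": [2.2,20,0],"rot": [0,0,1.17]},{"grip": 0.05,"delta_pos": [2.2,20,0],"rot": [0,0,1.17]},{"grip": 0.05,"delta_pos": [2.2,20,0],"rot": [0,0,1.17]},{"grip": 0.05,"delta_pos": [2.2,20,0],"rot": [0,0,1.17]},{"grip": 0.05,"delta_pos": [2.2,20,0],"rot": [0,0,1.17]},{"grip": 0.05,"delta_pos": [2.2,20,0],"rot": [0,0,1.17]},{"grip": 0.05,"delta_pos": [2.2,20,0],"rot": [0,0,1.17]},{"grip": 0.05,"delta_pos": [2.2,20,0],"rot": [0,0,1.17]}]}}

```text
clock: 4.87
tcp_pos: [0.5532, 0.0588, 0.1757]
tool_rot: [-0.538, 0.007, -0.011, 0.843]
force: [0.1, 1.2, -1.0]
gripper_width: 0.086
```

Call:
{"method": "send_rows", "body": {"steps": [{"grip": 0.05,"delta_pos": [2.7,25,0],"rot": [0,0,0]},{"grip": 0.05,"delta_pos": [2.7,25,0],"rot": [0,0,0]},{"grip": 0.05,"delta_pos": [2.7,25,-4],"rot": [0,0,0]},{"grip": 0.05,"delta_pos": [2.7,20,-5],"rot": [0,0,0]},{"grip": 0.05,"delta_pos": [2.7,20,-5],"rot": [0,0,0]},{"grip": 0.05,"delta_pos": [2.7,15,-5],"rot": [0,0,0]},{"grip": 0.05,"delta_pos": [1.9,10.7,-2],"rot": [0,0,0]},{"grip": 0.05,"delta_pos": [0,5,0],"rot": [0,0,0]}]}}

```text
clock: 5.53
tcp_pos: [0.5709, 0.2047, 0.1539]
tool_rot: [-0.538, 0.007, -0.011, 0.843]
force: [-0.1, 0.1, -0.0]
gripper_width: 0.089
```

```bash
python3 - <<'E'
from h import *
st()
a=snap("scene","scene2");b=snap("top","top2")
crop(a,335,110,425,215,5,"pics/a.png");crop(b,145,140,205,215,5.8,"pics/b.png",5)
a=cv2.imread("pics/a.png");b=cv2.imread("pics/b.png");h=max(len(a),len(b))
cv2.imwrite("pics/g2.png",np.hstack([cv2.copyMakeBorder(i,0,h-len(i),0,0,0) for i in(a,b)]))
st()
E
```

```text
t5.53 tcp [570.9 204.7 153.9] jaw [ 0.9997 -0.0256 -0.001 ] jawyaw+90 1.5452 tilt 24.95 F [-0.1  0.1 -0. ] w 8.3514 q [-0.04  0.17  1.82  0.47  1.2  -0.19]
t5.63 tcp [571.2 203.9 154.4] jaw [ 9.997e-01 -2.600e-02 -2.000e-04] jawyaw+90 1.5448 tilt 24.94 F [-0.  -0.5 -0.4] w 7.9014 q [-0.04  0.17  1.82  0.47  1.2  -0.19]
```

View pics/g2.png

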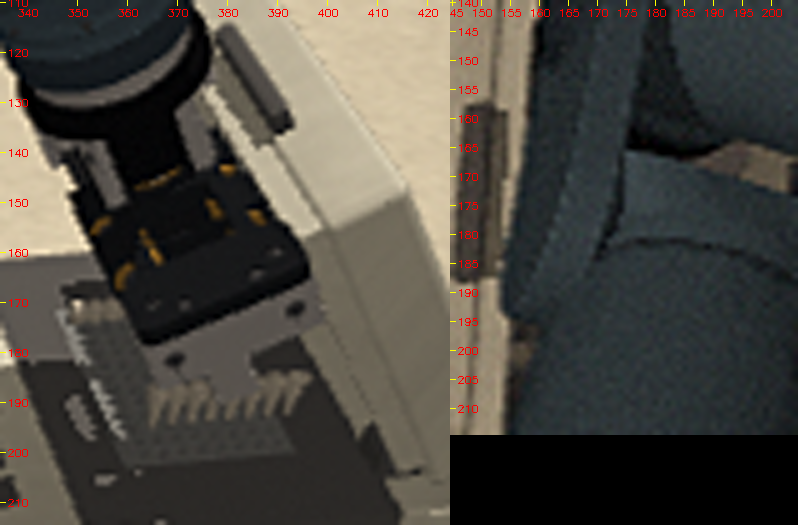

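```bash
cat > ov.py <<'E'
from h import *
def wire(c,x0,y0,x1,y1,s,O,yaw,z,col=(0,0,255)):
    im=cv2.resize(np.ascontiguousarray(c["frame"][y0:y1,x0:x1,::-1]),None,fx=s,fy=s,interpolation=cv2.INTER_CUBIC)
    im=cv2.convertScaleAbs(im,alpha=1.5); b=im.copy()
    W=lambda a,d,h:np.array([O[0]+np.cos(yaw)*a-np.sin(yaw)*d,O[1]+np.sin(yaw)*a+np.cos(yaw)*d,z+h])
    q=lambda P:tuple(int(v) for v in np.round((proj(c,P)-[x0-.5,y0-.5])*s))
    for h in(0,.01): cv2.polylines(b,[np.array([q(W(u,v,h)) for u,v in((-.037,-.0043),(.037,-.0043),(.037,.0043),(-.037,.0043))])],True,col,1)
    for i in range(8):
        cv2.circle(b,q(W((i-3.5)*.009,0,-.014)),2,(0,255,0),-1); cv2.circle(b,q(W((i-3.5)*.009,0,.01)),2,(255,255,0),-1)
    return np.hstack([im,b])
E
python3 - <<'E'
from ov import *
s2,s0=load("scene2"),load("scene0")
A=wire(s2,360,178,400,198,10,(.5712,.2076),1.545,.139)
p=(.5218,.2085);y=1.545
B=wire(s0,343,162,383,180,10,(p[0]-.0495*np.sin(y),p[1]+.0495*np.cos(y)),y,.11)
C=wire(s0,355,188,395,206,10,(p[0]+.0495*np.sin(y),p[1]-.0495*np.cos(y)),y,.11)
cv2.imwrite("pics/w1.png",np.vstack([A,B,C]))
E
```

```text
(no output)
```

View pics/w1.png

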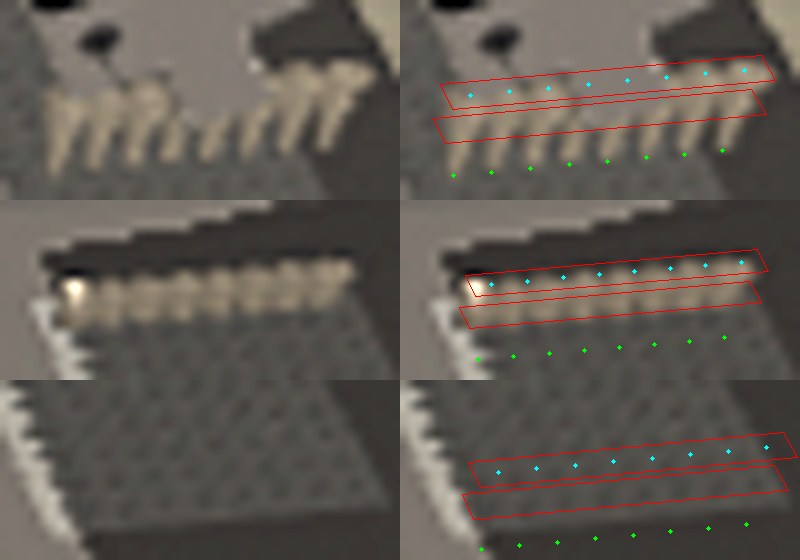

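Call:
{"method": "send_rows", "body": {"steps": [{"grip": 0.05,"delta_pos": [0.7,-1.5,-4],"rot": [0,0,0]},{"grip": 0.05,"delta_pos": [0,-1.5,-4],"rot": [0,0,0]},{"grip": 0.05,"delta_pos": [0,0,-3],"rot": [0,0,0]},{"grip": 0.05,"delta_pos": [0,0,0],"rot": [0,0,0]},{"grip": 0.05,"delta_pos": [0,0,0],"rot": [0,0,0]},{"grip": 0.05,"delta_pos": [0,0,0],"rot": [0,0,0]},{"grip": 0.05,"delta_pos": [0,0,0],"rot": [0,0,0]},{"grip": 0.05,"delta_pos": [0,0,0],"rot": [0,0,0]}]}}

```text
clock: 6.3
tcp_pos: [0.572, 0.2005, 0.1432]
tool_rot: [-0.538, 0.007, -0.011, 0.843]
force: [0.6, 0.2, -0.2]
gripper_width: 0.084
```

```bash
python3 - <<'E'
from ov import *
s,M=st()
a=snap("scene","scene3")
y=1.545;o=s["tcp_pos"]
h=(o[0]+.0037*np.cos(y),o[1]+.0037*np.sin(y))
A=wire(a,355,182,399,206,9,h,y,o[2]-.015)
B=wire(a,355,182,399,206,9,(.5225+.0495,.2042),y,.110)
cv2.imwrite("pics/w2.png",np.vstack([A,B]))
E
```

```text
t6.30 tcp [572.  200.5 143.2] jaw [ 9.996e-01 -2.710e-02 -2.000e-04] jawyaw+90 1.5437 tilt 24.95 F [ 0.6  0.2 -0.2] w 7.9115 q [-0.05  0.18  1.82  0.47  1.19 -0.21]
```

View pics/w2.png

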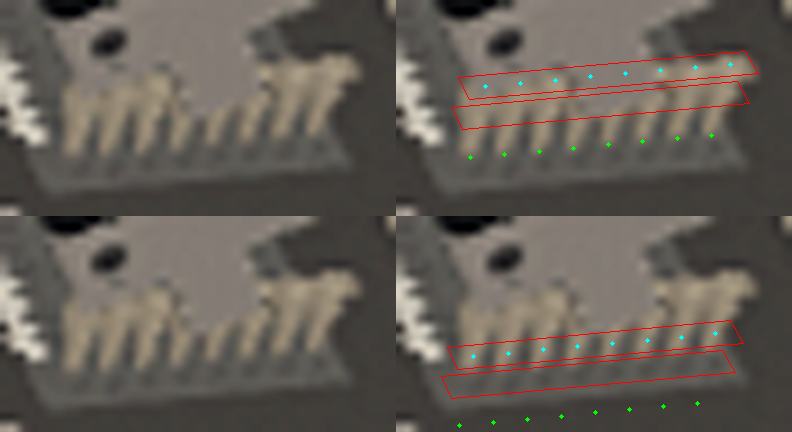

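Call:
{"method": "send_rows", "body": {"steps": [{"grip": 0.05,"delta_pos": [0,0,-2],"rot": [0,0,0]},{"grip": 0.05,"delta_pos": [0,0,-1.5],"rot": [0,0,0]},{"grip": 0.05,"delta_pos": [0,0,-1.5],"rot": [0,0,0]},{"grip": 0.05,"delta_pos": [0,0,-1],"rot": [0,0,0]},{"grip": 0.05,"delta_pos": [0,0,-1],"rot": [0,0,0]},{"grip": 0.05,"delta_pos": [0,0,0],"rot": [0,0,0]},{"grip": 0.05,"delta_pos": [0,0,0],"rot": [0,0,0]},{"grip": 0.05,"delta_pos": [0,0,0],"rot": [0,0,0]}]}}

```text
clock: 7.02
tcp_pos: [0.5719, 0.2005, 0.136]
tool_rot: [-0.538, 0.007, -0.011, 0.843]
force: [0.6, -0.1, 0.2]
gripper_width: 0.087
```

```bash
python3 -c "
from h import *
s,M=st();print(s['torque'])"
```

```text
t7.02 tcp [571.9 200.5 136. ] jaw [ 9.996e-01 -2.700e-02 -5.000e-04] jawyaw+90 1.5438 tilt 24.94 F [ 0.6 -0.1  0.2] w 8.1360 q [-0.05  0.19  1.83  0.47  1.18 -0.21]
[-0.25025366 -0.05239188  0.04684635]
```

Call:
{"method": "send_rows", "body": {"steps": [{"grip": 0.05,"delta_pos": [0,0,-1],"rot": [0,0,0]},{"grip": 0.05,"delta_pos": [0,0,-1],"rot": [0,0,0]},{"grip": 0.05,"delta_pos": [0,0,-1],"rot": [0,0,0]},{"grip": 0.05,"delta_pos": [0,0,-1],"rot": [0,0,0]},{"grip": 0.05,"delta_pos": [0,0,0],"rot": [0,0,0]},{"grip": 0.05,"delta_pos": [0,0,0],"rot": [0,0,0]},{"grip": 0.05,"delta_pos": [0,0,0],"rot": [0,0,0]},{"grip": 0.05,"delta_pos": [0,0,0],"rot": [0,0,0]}]}}

```text
clock: 7.68
tcp_pos: [0.5719, 0.2005, 0.132]
tool_rot: [-0.538, 0.007, -0.011, 0.843]
force: [-0.1, -0.8, -0.4]
gripper_width: 0.089
```

Call:
{"method": "send_rows", "body": {"steps": [{"grip": 0.05,"delta_pos": [0,0,-1],"rot": [0,0,0]},{"grip": 0.05,"delta_pos": [0,0,-1],"rot": [0,0,0]},{"grip": 0.05,"delta_pos": [0,0,0],"rot": [0,0,0]},{"grip": 0.05,"delta_pos": [0,0,0],"rot": [0,0,0]},{"grip": 0.05,"delta_pos": [0,0,0],"rot": [0,0,0]},{"grip": 0.05,"delta_pos": [0,0,0],"rot": [0,0,0]},{"grip": 0.05,"delta_pos": [0,0,0],"rot": [0,0,0]},{"grip": 0.05,"delta_pos": [0,0,0],"rot": [0,0,0]}]}}

```text
clock: 8.35
tcp_pos: [0.5719, 0.2005, 0.13]
tool_rot: [-0.538, 0.007, -0.011, 0.843]
force: [-0.2, 0.8, 0.1]
gripper_width: 0.089
```

```bash
python3 -c "
from h import *
s,M=st();print(s['torque'])"
```

```text
t8.35 tcp [571.9 200.5 130. ] jaw [ 9.996e-01 -2.700e-02 -5.000e-04] jawyaw+90 1.5438 tilt 24.95 F [-0.2  0.8  0.1] w 8.3781 q [-0.05  0.2   1.83  0.48  1.17 -0.22]
[-0.26128062 -0.09402641 -0.01817513]
```

Call:
{"method": "send_rows", "body": {"steps": [{"grip": 0.05,"delta_pos": [0,0,-1],"rot": [0,0,0]},{"grip": 0.05,"delta_pos": [0,0,0],"rot": [0,0,0]},{"grip": 0.05,"delta_pos": [0,0,-1],"rot": [0,0,0]},{"grip": 0.05,"delta_pos": [0,0,0],"rot": [0,0,0]},{"grip": 0.05,"delta_pos": [0,0,-0.5],"rot": [0,0,0]},{"grip": 0.05,"delta_pos": [0,0,0],"rot": [0,0,0]},{"grip": 0.05,"delta_pos": [0,0,0],"rot": [0,0,0]},{"grip": 0.05,"delta_pos": [0,0,0],"rot": [0,0,0]}]}}

```text
clock: 9.02
tcp_pos: [0.5719, 0.2005, 0.1275]
tool_rot: [-0.538, 0.007, -0.011, 0.843]
force: [-0.5, 0.1, -0.1]
gripper_width: 0.088
```

```bash
python3 -c "
from h import *
s,M=st();print(s['torque'])"
```

```text
t9.02 tcp [571.9 200.5 127.5] jaw [ 9.996e-01 -2.700e-02 -5.000e-04] jawyaw+90 1.5438 tilt 24.95 F [-0.5  0.1 -0.1] w 8.2323 q [-0.05  0.2   1.83  0.48  1.16 -0.22]
[-0.2039046  -0.06472773  0.04891064]
```

Call:
{"method": "send_rows", "body": {"steps": [{"grip": 0.05,"delta_pos": [0,0,-0.8],"rot": [0,0,0]},{"grip": 0.05,"delta_pos": [0,0,0],"rot": [0,0,0]},{"grip": 0.05,"delta_pos": [0,0,-0.7],"rot": [0,0,0]},{"grip": 0.05,"delta_pos": [0,0,0],"rot": [0,0,0]},{"grip": 0.05,"delta_pos": [0,0,-0.7],"rot": [0,0,0]},{"grip": 0.05,"delta_pos": [0,0,0],"rot": [0,0,0]},{"grip": 0.05,"delta_pos": [0,0,0],"rot": [0,0,0]},{"grip": 0.05,"delta_pos": [0,0,0],"rot": [0,0,0]}]}}

```text
clock: 9.68
tcp_pos: [0.5719, 0.2005, 0.1252]
tool_rot: [-0.538, 0.008, -0.011, 0.843]
force: [-0.1, -0.6, -0.3]
gripper_width: 0.089
```

```bash
python3 -c "
from h import *
s,M=st();print(s['torque'])"
```

```text
t9.68 tcp [571.9 200.5 125.2] jaw [ 9.996e-01 -2.700e-02 -6.000e-04] jawyaw+90 1.5438 tilt 24.94 F [-0.1 -0.6 -0.3] w 8.4019 q [-0.05  0.21  1.83  0.48  1.16 -0.22]
[-0.19213123 -0.05698361  0.02187918]
```

Call:
{"method": "send_rows", "body": {"steps": [{"grip": 0.05,"delta_pos": [0,0,-0.5],"rot": [0,0,0]},{"grip": 0.05,"delta_pos": [0,0,0],"rot": [0,0,0]},{"grip": 0.05,"delta_pos": [0,0,-0.4],"rot": [0,0,0]},{"grip": 0.05,"delta_pos": [0,0,0],"rot": [0,0,0]},{"grip": 0.05,"delta_pos": [0,0,0],"rot": [0,0,0]},{"grip": 0.05,"delta_pos": [0,0,0],"rot": [0,0,0]},{"grip": 0.05,"delta_pos": [0,0,0],"rot": [0,0,0]},{"grip": 0.05,"delta_pos": [0,0,0],"rot": [0,0,0]}]}}

```text
clock: 10.35
tcp_pos: [0.572, 0.2005, 0.125]
tool_rot: [-0.538, 0.007, -0.011, 0.843]
force: [-2.9, -1.2, 4.7]
gripper_width: 0.087
```

```bash
python3 - <<'E'
from ov import *
s,M=st();print(s['torque'])
a=snap("scene","scene4")
A=wire(a,355,182,399,206,9,(.5720,.2042),1.5438,.110)
crop(a,335,110,425,215,4.4,"pics/a.png"); b=cv2.imread("pics/a.png")[:384]
cv2.imwrite("pics/w3.png",np.vstack([A,cv2.copyMakeBorder(b,0,0,0,A.shape[1]-b.shape[1],0)]))
E
```

```text
t10.35 tcp [572.  200.5 125. ] jaw [ 9.996e-01 -2.670e-02 -3.000e-04] jawyaw+90 1.5441 tilt 24.96 F [-2.9 -1.2  4.7] w 8.2065 q [-0.05  0.21  1.83  0.48  1.16 -0.23]
[-0.09613007  0.38691529  0.19235457]
```

View pics/w3.png

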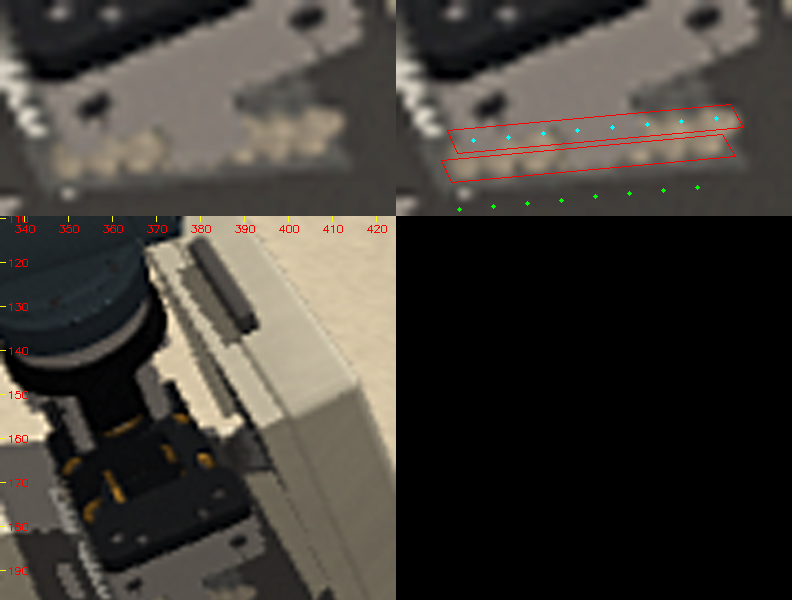

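Call:
{"method": "send_rows", "body": {"steps": [{"grip": 0.05,"delta_pos": [0,0,0.5],"rot": [0,0,0]},{"grip": 0.12,"delta_pos": [0,0,0],"rot": [0,0,0]},{"grip": 0.2,"delta_pos": [0,0,0],"rot": [0,0,0]},{"grip": 0.25,"delta_pos": [0,0,0],"rot": [0,0,0]},{"grip": 0.25,"delta_pos": [0,0,0],"rot": [0,0,0]},{"grip": 0.25,"delta_pos": [0,-1,2],"rot": [0,0,0]},{"grip": 0.25,"delta_pos": [0,-4,7],"rot": [0,0,0]},{"grip": 0.25,"delta_pos": [0,-8,10],"rot": [0,0,0]}]}}

```text
clock: 11.07
tcp_pos: [0.5711, 0.1875, 0.1437]
tool_rot: [-0.538, 0.008, -0.01, 0.843]
force: [0.2, -0.0, -0.1]
gripper_width: 0.253
```

Call:
{"method": "send_rows", "body": {"steps": [{"grip": 0.25,"delta_pos": [0,-15,15],"rot": [0,0,0]},{"grip": 0.25,"delta_pos": [0,-20,20],"rot": [0,0,0]},{"grip": 0.2,"delta_pos": [0,-25,22],"rot": [0,0,0]},{"grip": 0.1,"delta_pos": [0,-25,22],"rot": [-3,0,0]},{"grip": 0,"delta_pos": [0,-20,25],"rot": [-5,0,0]},{"grip": 0,"delta_pos": [0,-10,25],"rot": [-5,0,0]},{"grip": 0,"delta_pos": [0,0,25],"rot": [-6,0,0]},{"grip": 0,"delta_pos": [0,0,25],"rot": [-6,0,0]}]}}

```text
clock: 11.73
tcp_pos: [0.5722, 0.0704, 0.3265]
tool_rot: [0.709, -0.005, 0.015, -0.705]
force: [0.9, 0.4, 0.3]
gripper_width: 0.002
```

```bash
python3 - <<'E'
from ov import *
from scipy.optimize import least_squares
s,M=st()
a=snap("scene","scene5")
A=wire(a,355,182,399,206,9,(.5720,.2042),1.5438,.110)
A=A[:, :]; crop(a,335,90,435,210,3.2,"pics/a.png"); b=cv2.imread("pics/a.png")
cv2.imwrite("pics/w4.png",np.vstack([A,cv2.copyMakeBorder(b,0,0,0,A.shape[1]-b.shape[1],0)]))
t,s0=load("top0"),load("scene0"); yaw=1.5438
T=lambda x,y:np.array((x/4+111.5,y/4+124.5)); S=lambda x,y:np.array((x/3.6+219.5,y/3.6+95.5))
def L(phi,d,n,y):
    x=.09-d*np.cos(phi)+n*np.sin(phi)-.01; z=.1205+d*np.sin(phi)+n*np.cos(phi)
    return np.array([.5225+np.cos(yaw)*x-np.sin(yaw)*y,.2055+np.sin(yaw)*x+np.cos(yaw)*y,z])
obs=[(t,T(110,28),.042,-.095),(t,T(85,355),.042,.095),(t,T(168,35),0,-.095),(t,T(150,362),0,.095),
     (s0,S(520,47),0,.095),(s0,S(583,22),.042,.095),(s0,S(708,186),.042,-.095)]
r=lambda f:np.concatenate([proj(c,L(f[0],.165,n,y))-o for c,o,n,y in obs])
k=least_squares(r,[1.05],loss="soft_l1"); print("phi",k.x,np.round(k.fun.reshape(-1,2),1).tolist())
for f in np.linspace(k.x[0],0,9): print(round(f,3),np.round(L(f,.145,.042,0)*1000,1))
E
```

```text
t11.73 tcp [572.2  70.4 326.5] jaw [ 0.9995 -0.0286  0.0147] jawyaw+90 1.5422 tilt 0.91 F [0.9 0.4 0.3] w 0.2073 q [-0.07 -0.01  1.63 -0.01  1.5  -0.04]
phi [1.04214323] [[0.3, -1.2], [-0.1, 1.0], [3.9, 0.0], [2.2, 0.6], [1.3, -0.3], [0.8, -2.7], [0.0, -0.5]]
1.042 [523.7 248.6 266.9]
0.912 [523.2 229.9 260.9]
0.782 [522.7 212.2 252.5]
0.651 [522.2 195.7 241.8]
0.521 [521.8 180.7 229.1]
0.391 [521.5 167.4 214.6]
0.261 [521.2 156.2 198.4]
0.13 [520.9 147.2 181. ]
0.0 [520.7 140.5 162.5]
```

View pics/w4.png

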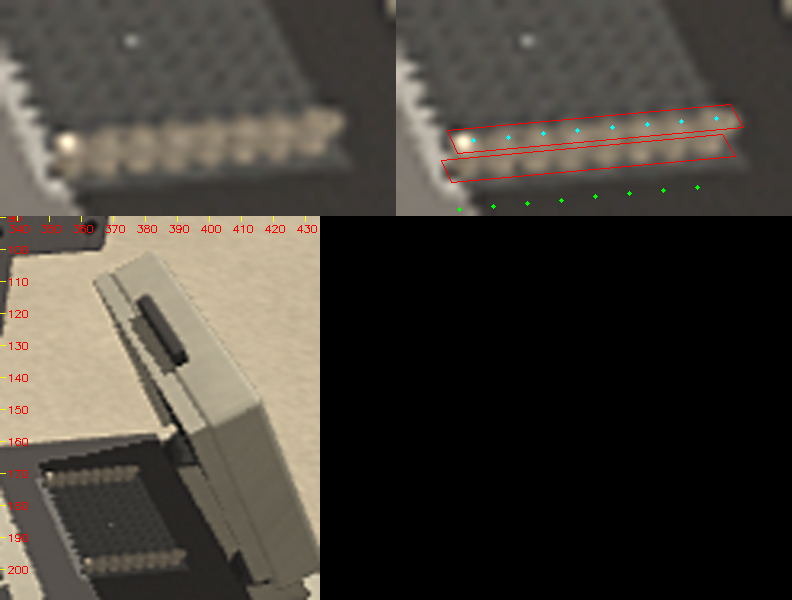

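Call:
{"method": "send_rows", "body": {"steps": [{"grip": 0,"delta_pos": [0,0,35],"rot": [-0.9,0,0]},{"grip": 0,"delta_pos": [0,10,35],"rot": [0,0,0]},{"grip": 0,"delta_pos": [-8,25,0],"rot": [0,0,0]},{"grip": 0,"delta_pos": [-8,25,0],"rot": [0,0,0]},{"grip": 0,"delta_pos": [-8,25,0],"rot": [0,0,0]},{"grip": 0,"delta_pos": [-8,25,0],"rot": [0,0,0]},{"grip": 0,"delta_pos": [-8,25,0],"rot": [0,0,0]},{"grip": 0,"delta_pos": [-8,25,0],"rot": [0,0,0]}]}}

```text
clock: 12.45
tcp_pos: [0.5234, 0.2331, 0.3937]
tool_rot: [0.713, -0.005, 0.013, -0.702]
force: [1.0, 0.5, 0.3]
gripper_width: 0.004
```

Call:
{"method": "send_rows", "body": {"steps": [{"grip": 0,"delta_pos": [0,25,0],"rot": [0,0,0]},{"grip": 0,"delta_pos": [0,22,0],"rot": [0,0,0]},{"grip": 0,"delta_pos": [0,5,-20],"rot": [0,0,0]},{"grip": 0,"delta_pos": [0,0,-30],"rot": [0,0,0]},{"grip": 0,"delta_pos": [0,0,-30],"rot": [0,0,0]},{"grip": 0,"delta_pos": [0,0,-25],"rot": [0,0,0]},{"grip": 0,"delta_pos": [0,0,-13],"rot": [0,0,0]},{"grip": 0,"delta_pos": [0,0,0],"rot": [0,0,0]}]}}

```text
clock: 13.12
tcp_pos: [0.5224, 0.2835, 0.2716]
tool_rot: [0.713, -0.007, 0.011, -0.701]
force: [-0.3, 1.0, 0.0]
gripper_width: 0.003
```

```bash
python3 -c "
from h import *
s,M=st();print(s['torque'])"
```

```text
t13.12 tcp [522.4 283.5 271.6] jaw [ 0.9997 -0.0252  0.0054] jawyaw+90 1.5456 tilt 1.08 F [-0.3  1.   0. ] w 0.3084 q [ 0.32  0.08  1.64 -0.02  1.42  0.34]
[-0.01672399 -0.03497501 -0.04310811]
```

Call:
{"method": "send_rows", "body": {"steps": [{"grip": 0,"delta_pos": [0,-6,6],"rot": [0,0,0]},{"grip": 0,"delta_pos": [0,-6,0],"rot": [0,0,0]},{"grip": 0,"delta_pos": [0,-5,0],"rot": [0,0,0]},{"grip": 0,"delta_pos": [0,-3,0],"rot": [0,0,0]},{"grip": 0,"delta_pos": [0,-2,0],"rot": [0,0,0]},{"grip": 0,"delta_pos": [0,-2,0],"rot": [0,0,0]},{"grip": 0,"delta_pos": [0,-2,0],"rot": [0,0,0]},{"grip": 0,"delta_pos": [0,0,0],"rot": [0,0,0]}]}}

```text
clock: 13.78
tcp_pos: [0.5239, 0.2582, 0.2809]
tool_rot: [0.713, -0.005, 0.013, -0.701]
force: [0.1, 0.1, -1.1]
gripper_width: 0.003
```

Call:
{"method": "send_rows", "body": {"steps": [{"grip": 0,"delta_pos": [0,-2,-0.5],"rot": [0,0,0]},{"grip": 0,"delta_pos": [0,-2,-0.5],"rot": [0,0,0]},{"grip": 0,"delta_pos": [0,-2,-0.5],"rot": [0,0,0]},{"grip": 0,"delta_pos": [0,0,0],"rot": [0,0,0]},{"grip": 0,"delta_pos": [0,0,0],"rot": [0,0,0]},{"grip": 0,"delta_pos": [0,0,0],"rot": [0,0,0]},{"grip": 0,"delta_pos": [0,0,0],"rot": [0,0,0]},{"grip": 0,"delta_pos": [0,0,0],"rot": [0,0,0]}]}}

```text
clock: 14.45
tcp_pos: [0.5238, 0.2526, 0.2793]
tool_rot: [0.713, -0.005, 0.013, -0.701]
force: [0.1, 2.8, 0.6]
gripper_width: 0.003
```

```bash
python3 -c "
from h import *
s,M=st();print(s['torque'])"
```

```text
t14.45 tcp [523.8 252.6 279.3] jaw [ 0.9996 -0.0244  0.0112] jawyaw+90 1.5464 tilt 1.13 F [0.1 2.8 0.6] w 0.2650 q [ 0.26  0.04  1.67 -0.02  1.43  0.29]
[0.44006285 0.00623334 0.03460136]
```

Call:
{"method": "send_rows", "body": {"steps": [{"grip": 0,"delta_pos": [0,-2.9,-0.8],"rot": [0,0,0]},{"grip": 0,"delta_pos": [0,-2.9,-0.9],"rot": [0,0,0]},{"grip": 0,"delta_pos": [0,-2.8,-0.9],"rot": [0,0,0]},{"grip": 0,"delta_pos": [0,-2.8,-1.0],"rot": [0,0,0]},{"grip": 0,"delta_pos": [0,-2.8,-1.0],"rot": [0,0,0]},{"grip": 0,"delta_pos": [0,-2.8,-1.1],"rot": [0,0,0]},{"grip": 0,"delta_pos": [0,-2.8,-1.2],"rot": [0,0,0]},{"grip": 0,"delta_pos": [0,-2.7,-1.2],"rot": [0,0,0]}]}}

```text
clock: 15.12
tcp_pos: [0.5238, 0.2296, 0.2711]
tool_rot: [0.713, -0.005, 0.013, -0.701]
force: [-0.9, 3.1, 1.3]
gripper_width: 0.005
```

Call:
{"method": "send_rows", "body": {"steps": [{"grip": 0,"delta_pos": [0,-2.7,-1.3],"rot": [0,0,0]},{"grip": 0,"delta_pos": [0,-2.7,-1.3],"rot": [0,0,0]},{"grip": 0,"delta_pos": [0,-2.7,-1.4],"rot": [0,0,0]},{"grip": 0,"delta_pos": [0,-2.6,-1.4],"rot": [0,0,0]},{"grip": 0,"delta_pos": [0,-2.6,-1.5],"rot": [0,0,0]},{"grip": 0,"delta_pos": [0,-2.6,-1.5],"rot": [0,0,0]},{"grip": 0,"delta_pos": [0,-2.6,-1.6],"rot": [0,0,0]},{"grip": 0,"delta_pos": [0,-2.5,-1.6],"rot": [0,0,0]}]}}

```text
clock: 15.78
tcp_pos: [0.5239, 0.2087, 0.2595]
tool_rot: [0.713, -0.005, 0.013, -0.701]
force: [-1.5, 2.4, 2.3]
gripper_width: 0.004
```

```bash
python3 -c "
from h import *
s,M=st();print(s['torque'])"
```

```text
t15.78 tcp [523.9 208.7 259.5] jaw [ 0.9996 -0.0245  0.0113] jawyaw+90 1.5463 tilt 1.16 F [-1.5  2.4  2.3] w 0.3914 q [ 0.19  0.01  1.74 -0.02  1.39  0.22]
[ 0.23806444  0.31292469 -0.00879342]
```

Call:
{"method": "send_rows", "body": {"steps": [{"grip": 0,"delta_pos": [0,-2.5,-1.7],"rot": [0,0,0]},{"grip": 0,"delta_pos": [0,-2.5,-1.7],"rot": [0,0,0]},{"grip": 0,"delta_pos": [0,-2.4,-1.8],"rot": [0,0,0]},{"grip": 0,"delta_pos": [0,-2.4,-1.8],"rot": [0,0,0]},{"grip": 0,"delta_pos": [0,-2.4,-1.9],"rot": [0,0,0]},{"grip": 0,"delta_pos": [0,-2.3,-1.9],"rot": [0,0,0]},{"grip": 0,"delta_pos": [0,-2.3,-1.9],"rot": [0,0,0]},{"grip": 0,"delta_pos": [0,-2.2,-2.0],"rot": [0,0,0]}]}}

```text
clock: 16.45
tcp_pos: [0.5239, 0.1897, 0.2448]
tool_rot: [0.713, -0.005, 0.013, -0.701]
force: [-1.9, 0.5, 2.6]
gripper_width: 0.006
```

Call:
{"method": "send_rows", "body": {"steps": [{"grip": 0,"delta_pos": [0,-2.2,-2.1],"rot": [0,0,0]},{"grip": 0,"delta_pos": [0,-2.2,-2.1],"rot": [0,0,0]},{"grip": 0,"delta_pos": [0,-2.1,-2.2],"rot": [0,0,0]},{"grip": 0,"delta_pos": [0,-2.1,-2.2],"rot": [0,0,0]},{"grip": 0,"delta_pos": [0,-2.0,-2.2],"rot": [0,0,0]},{"grip": 0,"delta_pos": [0,-2.0,-2.2],"rot": [0,0,0]},{"grip": 0,"delta_pos": [0,-1.9,-2.3],"rot": [0,0,0]},{"grip": 0,"delta_pos": [0,-1.9,-2.3],"rot": [0,0,0]}]}}

```text
clock: 17.12
tcp_pos: [0.5239, 0.1733, 0.2271]
tool_rot: [0.713, -0.005, 0.013, -0.701]
force: [-1.8, 0.2, 1.1]
gripper_width: 0.007
```

Call:
{"method": "send_rows", "body": {"steps": [{"grip": 0,"delta_pos": [0,-1.8,-2.4],"rot": [0,0,0]},{"grip": 0,"delta_pos": [0,-1.8,-2.4],"rot": [0,0,0]},{"grip": 0,"delta_pos": [0,-1.7,-2.5],"rot": [0,0,0]},{"grip": 0,"delta_pos": [0,-1.7,-2.5],"rot": [0,0,0]},{"grip": 0,"delta_pos": [0,-1.7,-2.5],"rot": [0,0,0]},{"grip": 0,"delta_pos": [0,-1.6,-2.5],"rot": [0,0,0]},{"grip": 0,"delta_pos": [0,-1.6,-2.5],"rot": [0,0,0]},{"grip": 0,"delta_pos": [0,-1.5,-2.6],"rot": [0,0,0]}]}}

```text
clock: 17.78
tcp_pos: [0.5239, 0.16, 0.2072]
tool_rot: [0.713, -0.005, 0.013, -0.701]
force: [-1.1, -0.3, 0.9]
gripper_width: 0.006
```

```bash
python3 -c "
from h import *
s,M=st();print(s['torque'])"
```

```text
t17.78 tcp [523.9 160.  207.2] jaw [ 0.9996 -0.0245  0.0113] jawyaw+90 1.5463 tilt 1.15 F [-1.1 -0.3  0.9] w 0.5770 q [ 0.1   0.01  1.83 -0.02  1.29  0.13]
[-0.06622025  0.14727504 -0.04038194]
```

Call:
{"method": "send_rows", "body": {"steps": [{"grip": 0,"delta_pos": [0,-1.2,-2],"rot": [0,0,0]},{"grip": 0,"delta_pos": [0,-1.2,-2],"rot": [0,0,0]},{"grip": 0,"delta_pos": [0,-1.1,-2],"rot": [0,0,0]},{"grip": 0,"delta_pos": [0,-1.0,-2],"rot": [0,0,0]},{"grip": 0,"delta_pos": [0,-1.0,-2],"rot": [0,0,0]},{"grip": 0,"delta_pos": [0,-0.9,-2],"rot": [0,0,0]},{"grip": 0,"delta_pos": [0,-0.9,-2],"rot": [0,0,0]},{"grip": 0,"delta_pos": [0,-0.8,-2],"rot": [0,0,0]}]}}

```text
clock: 18.45
tcp_pos: [0.5239, 0.152, 0.1912]
tool_rot: [0.713, -0.005, 0.013, -0.701]
force: [-1.4, 0.6, 1.5]
gripper_width: 0.006
```

Call:
{"method": "send_rows", "body": {"steps": [{"grip": 0,"delta_pos": [0,-0.8,-1.5],"rot": [0,0,0]},{"grip": 0,"delta_pos": [0,-0.8,-1.5],"rot": [0,0,0]},{"grip": 0,"delta_pos": [0,-0.6,-1.5],"rot": [0,0,0]},{"grip": 0,"delta_pos": [0,-0.6,-1.5],"rot": [0,0,0]},{"grip": 0,"delta_pos": [0,-0.5,-1.5],"rot": [0,0,0]},{"grip": 0,"delta_pos": [0,-0.5,-1.5],"rot": [0,0,0]},{"grip": 0,"delta_pos": [0,-0.4,-1.5],"rot": [0,0,0]},{"grip": 0,"delta_pos": [0,-0.3,-1.5],"rot": [0,0,0]}]}}

```text
clock: 19.12
tcp_pos: [0.5239, 0.1473, 0.1793]
tool_rot: [0.713, -0.005, 0.013, -0.701]
force: [-0.8, -0.6, 1.6]
gripper_width: 0.008
```

```bash
python3 -c "
from h import *
s,M=st();print(s['torque'])"
```

```text
t19.12 tcp [523.9 147.3 179.3] jaw [ 0.9996 -0.0244  0.0112] jawyaw+90 1.5464 tilt 1.18 F [-0.8 -0.6  1.6] w 0.7282 q [ 0.07  0.03  1.87 -0.02  1.24  0.11]
[-0.14612749  0.09615508 -0.04137179]
```

Call:
{"method": "send_rows", "body": {"steps": [{"grip": 0,"delta_pos": [0,-0.3,-0.8],"rot": [0,0,0]},{"grip": 0,"delta_pos": [0,-0.3,-0.8],"rot": [0,0,0]},{"grip": 0,"delta_pos": [0,-0.2,-0.8],"rot": [0,0,0]},{"grip": 0,"delta_pos": [0,-0.2,-0.8],"rot": [0,0,0]},{"grip": 0,"delta_pos": [0,-0.2,-0.8],"rot": [0,0,0]},{"grip": 0,"delta_pos": [0,-0.1,-0.7],"rot": [0,0,0]},{"grip": 0,"delta_pos": [0,0,-0.7],"rot": [0,0,0]},{"grip": 0,"delta_pos": [0,0,0],"rot": [0,0,0]}]}}

```text
clock: 19.78
tcp_pos: [0.524, 0.1463, 0.174]
tool_rot: [0.713, -0.005, 0.013, -0.701]
force: [-0.2, -1.0, 0.4]
gripper_width: 0.007
```

```bash
python3 -c "
from h import *
s,M=st();print(s['torque'])"
```

```text
t19.78 tcp [524.  146.3 174. ] jaw [ 0.9996 -0.0246  0.0116] jawyaw+90 1.5462 tilt 1.16 F [-0.2 -1.   0.4] w 0.6494 q [ 0.07  0.04  1.87 -0.02  1.22  0.1 ]
[-0.17552018 -0.17201463 -0.01762847]
```

Call:
{"method": "send_rows", "body": {"steps": [{"grip": 0,"delta_pos": [0,0,-0.4],"rot": [0,0,0]},{"grip": 0,"delta_pos": [0,0,0],"rot": [0,0,0]},{"grip": 0,"delta_pos": [0,0,-0.4],"rot": [0,0,0]},{"grip": 0,"delta_pos": [0,0,0],"rot": [0,0,0]},{"grip": 0,"delta_pos": [0,0,-0.4],"rot": [0,0,0]},{"grip": 0,"delta_pos": [0,0,0],"rot": [0,0,0]},{"grip": 0,"delta_pos": [0,0,0],"rot": [0,0,0]},{"grip": 0,"delta_pos": [0,0,0],"rot": [0,0,0]}]}}

```text
clock: 20.45
tcp_pos: [0.5241, 0.1463, 0.1737]
tool_rot: [0.713, -0.005, 0.013, -0.701]
force: [-2.2, -2.2, 6.9]
gripper_width: 0.008
```

```bash
python3 -c "
from h import *
s,M=st();print(s['torque'])"
```

```text
t20.45 tcp [524.1 146.3 173.7] jaw [ 0.9996 -0.0244  0.0118] jawyaw+90 1.5464 tilt 1.17 F [-2.2 -2.2  6.9] w 0.7232 q [ 0.07  0.04  1.87 -0.02  1.22  0.1 ]
[-0.3549388   0.43788054 -0.00772518]
```

Call:
{"method": "send_rows", "body": {"steps": [{"grip": 0,"delta_pos": [0,0,-0.4],"rot": [0,0,0]},{"grip": 0,"delta_pos": [0,0,-0.3],"rot": [0,0,0]},{"grip": 0,"delta_pos": [0,0,0],"rot": [0,0,0]},{"grip": 0,"delta_pos": [0,0,0],"rot": [0,0,0]},{"grip": 0,"delta_pos": [0,0,0],"rot": [0,0,0]},{"grip": 0,"delta_pos": [0,0,0],"rot": [0,0,0]},{"grip": 0,"delta_pos": [0,0,0],"rot": [0,0,0]},{"grip": 0,"delta_pos": [0,0,0],"rot": [0,0,0]}]}}

```text
clock: 21.12
tcp_pos: [0.5241, 0.1463, 0.1737]
tool_rot: [0.713, -0.005, 0.013, -0.701]
force: [-4.5, -0.8, 9.9]
gripper_width: 0.004
```

Call:
{"method": "send_rows", "body": {"steps": [{"grip": 0,"delta_pos": [0,0,1],"rot": [0,0,0]},{"grip": 0,"delta_pos": [0,0,2],"rot": [0,0,0]},{"grip": 0,"delta_pos": [0,0,8],"rot": [0,0,0]},{"grip": 0,"delta_pos": [0,-5,20],"rot": [0,0,0]},{"grip": 0,"delta_pos": [-5,-10,25],"rot": [0,0,0]},{"grip": 0,"delta_pos": [-10,-20,25],"rot": [0,0,0]},{"grip": 0,"delta_pos": [-10,-20,25],"rot": [0,0,0]},{"grip": 0,"delta_pos": [-10,-20,20],"rot": [0,0,0]}]}}

```text
clock: 21.78
tcp_pos: [0.4886, 0.071, 0.3002]
tool_rot: [0.713, -0.004, 0.013, -0.701]
force: [1.1, -0.5, 0.9]
gripper_width: 0.0
```

Call:
{"method": "send_rows", "body": {"steps": [{"grip": 0,"delta_pos": [-10,-20,20],"rot": [0,0,0]},{"grip": 0,"delta_pos": [-10,-20,10],"rot": [0,0,0]},{"grip": 0,"delta_pos": [-10,-20,0],"rot": [0,0,0]},{"grip": 0,"delta_pos": [-5,-10,0],"rot": [0,0,0]},{"grip": 0,"delta_pos": [0,0,0],"rot": [0,0,0]},{"grip": 0,"delta_pos": [0,0,0],"rot": [0,0,0]},{"grip": 0,"delta_pos": [0,0,0],"rot": [0,0,0]},{"grip": 0,"delta_pos": [0,0,0],"rot": [0,0,0]}]}}

```text
clock: 22.45
tcp_pos: [0.454, 0.0021, 0.3276]
tool_rot: [0.713, -0.005, 0.012, -0.701]
force: [-0.3, -0.1, -0.6]
gripper_width: 0.01
```

```bash
python3 - <<'E'
from h import *
st(); a=snap("scene","scene6"); cv2.imwrite("pics/end.png",cv2.resize(a["frame"][:,:,::-1],(800,600),interpolation=cv2.INTER_CUBIC))
E
```

```text
t22.45 tcp [454.    2.1 327.6] jaw [ 0.9997 -0.0233  0.0102] jawyaw+90 1.5475 tilt 1.08 F [-0.3 -0.1 -0.6] w 0.9736 q [-0.24 -0.32  1.9  -0.01  1.54 -0.21]
```

View pics/end.png

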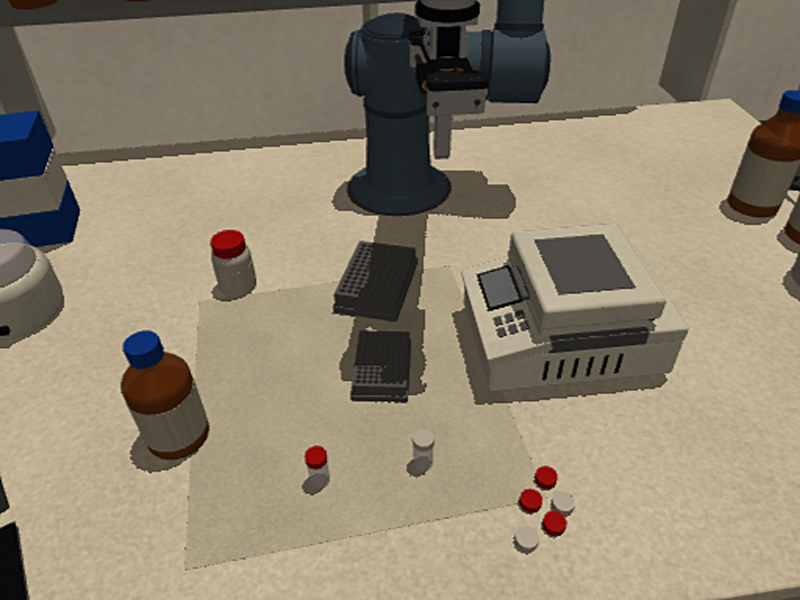

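The last picture shows the lid shut (585,275), the small rack empty (381,365), and the bottle, jar and vials at the same pixels as at the start. The arm is clear of everything.

```bash
python3 -c "
from workcell import env
print(env.sign_off())"
```

```text
the job is handed in; nothing more can be done
None
```

I moved the strip from the small rack into the cycler's empty outermost column (the side away from the robot), let go of it, and pushed the lid shut. The job was handed in after about 22.5 s of robot time; the hand-in gave no verdict.

**Strip:** It went in with no resistance until it touched at TCP height 125.0 mm, which matches its depth in the rack plus the 80 mm height difference. After release, the picture showed it in line with the fully home outline and looking like the strip already loaded.

**Lid:** I eased it down along its arc at about 36 mm/s, slowing at the end, with readings of about 4 N or less. It stopped firmly at TCP height 173.7 mm against 173.5 mm predicted for shut. I then pressed on it up to about 10 N and it moved no further.

**Other objects:** In the final picture the bottle, jar and vials are where they started, and the arm touches nothing. The loaded strip showed unmoved just before the lid closed; under the shut lid neither strip can be seen.

**Measurements that disagreed:**
- **Block position:** the two cameras differed by up to about 6 mm, and one well-pattern fit gave a doubtful angle. I settled it by comparing the held strip with the block in the same picture.
- **Rack size:** by top-view corners the rack measured about 82 x 124 mm against the stated 86 x 126. It was still clearly the right one, as it held the strip and the other rack is larger.

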